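# Sort the serving counter after tea

### The arm

A 7-joint arm with a two-finger parallel gripper is mounted at the origin on the work surface. World frame = base frame: x ahead of the robot, y to its left, z up, the work surface at z = 0. Lengths are in m, angles in rad, forces in N, time in s.
With the tool pointing down it reaches from about 0.4 to 0.85 m from the base axis. Payload 10.4 kg.
Tool frame: the origin (TCP) lies on the centre line of the jaws, within the pads' length; the fingertips stand 17 mm ahead of it and the grasp point (between the pads) lies 2 mm behind it; z points along the fingers, y is the line along which they close (so a half turn about z gives the same grasp; the last joint's range is limited). The gripper opens to 85 mm and grips with 20 to 120 N. Pads are 22 mm wide; open, the fingers measure 114 mm over their backs; the gripper's body (76 mm by 85 mm) begins 54 mm behind the grasp point. The pads swing forward as they close: fully open they stand 13 mm farther back than shut.
Start: joints at [-1.347, 0.332, -0.065, 1.46, 0.022, 1.35, -0.088], TCP at [0.153, 0.606, 0.248] pointing down, gripper open.
Joint ranges: [-2.6, 2.6], [-0.5, 2.12], [-1.47, 1.34], [0.16, 2.42], [-1.27, 4.41], [0.06, 2.06], [-2.6, 2.6]. Speed limits (rad/s): [2.22, 2.22, 2.79, 2.79, 3.14, 3.14, 3.14].

### API

Orientations are given as a unit quaternion [x, y, z, w].
In Python, from workcell import get_obs, optics, job gives the robot as it stands. The module is installed in compiled form; this text tells all that it offers.
- The arm moves only by the tool send_rows, never from a script. Its argument "plan" is a list that holds one entry, the list of rows, each a list of 7 numbers: the turn, a rotation vector about the tool's x, y, z in units of 1.5 rad (1.0 is 1.5 rad), then the shift along the tool's x, y, z in units of 20 cm (1.0 is 20 cm), then the opening, from 0 (shut) to 1 (fully open). A call has 1 to 20 rows; each row shifts and turns the commanded pose from where the row before left it, along the tool's axes as they then stand; what a row does not reach is not made up. A row lasts 1/12 s, in which the tool goes at most 41.7 mm and 7.16 degrees, less where a joint would pass 70% of its speed; a pose out of reach is approached as far as the arm can. A call with a number of a shift or a turn outside -1 to 1 is refused whole. A call with a gripper value outside its range is refused whole. The fingers move at their own pace and stop on an object; "squeeze" is the grip in N (left out, the last holds). Time passes only in rows, so rows that do not move let the fingers close. It gives the time, the measured TCP pose, the force, the opening and the grip force at its end, in the units of the state.
- get_obs(): the state, without advancing time (a new reading comes with each control period).
- optics.camera(name): name is "scene" or "top" or "wrist"; returns the picture (420x560x3 uint8, red, green, blue); there is no depth.
- optics.get_calibration(name): a dict with "intrinsics" (3x3 intrinsics, pixels), "distortion" ([k1, k2, p1, p2, k3] as OpenCV has them; the pictures are not rectified), "world_from_camera" (4x4, takes a point from camera to world coordinates); the wrist camera has in their place "T_tool_cam" (4x4, takes a point from camera to tool coordinates, whose origin is the TCP and whose axes are the flange's). Camera axes: x right, y up, looking along -z (the intrinsics and any distortion apply to the point x, -y, -z); pixel columns grow to the right and rows downward; lengths in m; the calibration is good to about 2 mm. A picture is of the moment at which its call begins: read the wrist's pose just before it. get_calibration takes no time and is no camera call.
- job.hand_in(): hands the job in; it is judged then, once.
The state is a dict: "clock": time; "joint_pos": joint angles; "joint_velocities": joint speeds; "tau": joint torques, N m; "position": TCP position; "ee_rot": TCP orientation; "ft_force": force on the tool from outside, world axes, zero at the start; "torque": the same for the moment, N m; "grip_width": opening from 0.0 (shut) to 1.0 (fully open); "grasp_force": force on a finger pad.
Only numpy, scipy, OpenCV 4.12 (cv2) and the standard library are available. Lean on these libraries where they do the work, as an engineer would, in place of code of your own. Each camera call takes 0.05 s, during which the arm holds its last target. There are 200 camera calls.

### The job

Tidy the canteen counter by kind: stand the two steel tumblers upright in the steel tray, stand the two condiment jars (red cap and green cap) upright in the blue tray, and lay the wooden spoon flat and lengthwise in the yellow tray. Set everything down gently, without dropping it, fully on the tray's floor, and leave the green paper cup and the stack of white bowls where they are.

Things in the scene. Friction and masses are not known exactly. Their poses are not given: they have to be found in the camera images.
- tumbler_a: polished steel drinking tumbler, open at the top, empty, standing upright: straight-sided, 52 mm outside diameter, 85 mm high, 3 mm wall, about 100 g. Origin: centre of its underside; z up along its axis. One of two alike.
- tumbler_b: polished steel drinking tumbler, open at the top, empty, standing upright: straight-sided, 52 mm outside diameter, 85 mm high, 3 mm wall, about 100 g. Origin: centre of its underside; z up along its axis. One of two alike.
- jar_red: closed round condiment jar standing upright, white with a red cap (top 20 mm) bearing a small white disc, and a red band near its foot: 50 mm diameter all the way up, 80 mm high with the cap, about 160 g. Origin: centre of its underside; z up along its axis.
- jar_green: closed round condiment jar standing upright, white with a green cap (top 20 mm) bearing a small white disc, and a green band near its foot: 50 mm diameter all the way up, 80 mm high with the cap, about 160 g. Origin: centre of its underside; z up along its axis.
- spoon: flat pale-wood serving spoon lying on the counter, 140 mm long and 12 mm thick, about 40 g. Along its own x: a straight handle 14 mm wide from x = -70 to +36 mm, then a round flat bowl 38 mm across centred at x = +51 mm. Origin: mid-length, on its underside, z up; centre of mass at x = +12 mm: grip there.
- steel_tray: polished steel open tray, fixed, 104 mm (its x) by 176 mm (its y, the long way), 22 mm high; walls and floor 4 mm thick: 96 x 168 mm inside. Origin: centre of its underside, on the counter; z up. Takes both tumblers, side by side along its length.
- blue_tray: blue plastic open tray, fixed, 104 mm (its x) by 176 mm (its y, the long way), 22 mm high; walls and floor 4 mm thick: 96 x 168 mm inside. Origin: centre of its underside, on the counter; z up. Takes both jars, side by side along its length.
- paper_cup: bystander: a green paper cup with white rim, loose and light, 52 mm wide at its foot, 69 mm at its rim, 80 mm high, standing in the row of things to sort. Origin: centre of its underside. Leave it alone.
- bowls: bystander: a loose stack of white bowls, 116 mm across and 51 mm high, standing in the row of trays. Origin: centre of its underside. Leave it alone.
- yellow_tray: yellow plastic open tray, fixed, 104 mm (its x) by 176 mm (its y, the long way), 22 mm high; walls and floor 4 mm thick: 96 x 168 mm inside. Origin: centre of its underside, on the counter; z up. Takes the spoon, laid lengthwise. A gripper wide open may not fit between its walls: to let go low in it, open only a little.
Mind the look-alikes: they are no part of the job. What is shaped like the jar_green but orange is not meant.

How it is judged:
At the end, for the whole second after the job is handed in: Tumblers in the steel tray, jars in the blue: upright within 0.12 rad, on its floor, centres within 26 mm across and 66 mm along of its centre. Spoon flat in the yellow tray, lengthwise within 0.45 rad, origin within 35 mm across, 22 mm along. All released, at rest (x of tumbler_a in the frame of steel_tray between -0.026 and 0.026 m and y of tumbler_a in the frame of steel_tray between -0.066 and 0.066 m and z of each of tumbler_a, tumbler_b in the frame of steel_tray below 0.009 m and angle between each of tumbler_a, tumbler_b, jar_red, jar_green's own z axis and vertical below 0.12 rad and linear speed of each of tumbler_a, tumbler_b, jar_red, jar_green, spoon below 0.02 m/s and x of tumbler_b in the frame of steel_tray between -0.026 and 0.026 m and y of tumbler_b in the frame of steel_tray between -0.066 and 0.066 m and x of jar_red in the frame of blue_tray between -0.026 and 0.026 m and y of jar_red in the frame of blue_tray between -0.066 and 0.066 m and z of each of jar_red, jar_green in the frame of blue_tray below 0.009 m and x of jar_green in the frame of blue_tray between -0.026 and 0.026 m and y of jar_green in the frame of blue_tray between -0.066 and 0.066 m and x of spoon in the frame of yellow_tray between -0.035 and 0.035 m and y of spoon in the frame of yellow_tray between -0.022 and 0.022 m and z of spoon in the frame of yellow_tray below 0.02 m and angle between the z axis of spoon and the z axis of yellow_tray, either way round below 0.1 rad and angle between the x axis of spoon and the y axis of yellow_tray, either way round below 0.45 rad); the robot touches nothing.
It fails at once if the green paper cup is pushed more than 30 mm from its place or tipped over (distance of paper_cup from where it was at the start of the episode above 0.03 m or angle between paper_cup's own z axis and vertical above 0.4 rad).
It fails at once if the stack of bowls is pushed more than 30 mm from its place or tipped over (distance of bowls from where it was at the start of the episode above 0.03 m or angle between bowls's own z axis and vertical above 0.4 rad).
It fails at once if a tumbler or jar is dropped: falls free of the fingers at over 0.7 m/s while still more than 30 mm up ((contact force between the fingers and tumbler_a below 0.05 N and height (world z) of tumbler_a above 0.03 m and linear speed of tumbler_a above 0.7 m/s) or (contact force between the fingers and tumbler_b below 0.05 N and height (world z) of tumbler_b above 0.03 m and linear speed of tumbler_b above 0.7 m/s) or (contact force between the fingers and jar_red below 0.05 N and height (world z) of jar_red above 0.03 m and linear speed of jar_red above 0.7 m/s) or (contact force between the fingers and jar_green below 0.05 N and height (world z) of jar_green above 0.03 m and linear speed of jar_green above 0.7 m/s)).
It also fails if it takes over 134 s, if anything falls off the work surface, if the arm or the gripper's body presses on something with over 40 N, if the wrist force passes 120 N, or if a joint passes its speed limit or range.

## Working session

There is one attempt and no reset: what is moved stays moved. The work goes in short steps, Python scripts to look and compute and a tool call to move; the robot and the scene stay as the last step left them, time stands still between calls to the robot, and variables do not carry over. Pictures are saved under pics/ and viewed, at most 14 in all, crops included, and the job is handed in when it is done.

Besides the shell and the picture viewer there is one more tool, called after ">>>" as name([rows], argument=value, ...), one row to a line, values as JSON. send_rows: Moves the arm, as the interface text tells. Its arguments: {"type":"object","properties":{"plan":{"type":"array"},"squeeze":{"type":"number"}},"required":["plan"]}

```bash
mkdir -p pics; ls
python3 - <<'E'
from workcell import get_obs, optics
import cv2
print(get_obs())
for n in ["scene","top"]:
    im=optics.camera(n); cv2.imwrite(f"pics/{n}0.png",im[:,:,::-1]); 
for n in ["scene","top","wrist"]: print(n,optics.get_calibration(n))
E
```

```text
pics
{'clock': 0.0, 'joint_pos': array([-1.34664461,  0.33285818, -0.06469063,  1.46095209,  0.02158815,
        1.34990875, -0.08851763]), 'joint_velocities': array([ 0.00011962, -0.00088229,  0.00034296, -0.0009585 ,  0.00027622,
       -0.00038973, -0.00019172]), 'tau': array([-7.30122756e-04, -6.25438857e+01,  4.87172522e-02, -3.91606843e+01,
        1.61314703e-02,  9.87664273e-03, -4.09017119e-06]), 'position': array([0.15257834, 0.60571929, 0.2475193 ]), 'ee_rot': array([ 1.23066976e-01,  9.92398109e-01, -7.13307673e-04, -5.86208194e-05]), 'ft_force': array([ 0.31911091,  0.92108809, -0.28351786]), 'torque': array([0.02139392, 0.02847736, 0.02647439]), 'grasp_force': 0.0, 'grip_width': 0.9977682601374955}
scene {'intrinsics': array([[447.97863644,   0.        , 275.54686351],
       [  0.        , 447.97863644, 200.54307478],
       [  0.        ,   0.        ,   1.        ]]), 'distortion': array([0.00025054, 0.        , 0.        , 0.        , 0.        ]), 'world_from_camera': array([[ 0.11509298, -0.69446109,  0.71026573,  1.34554676],
       [ 0.99332796,  0.08570866, -0.
[... 596 characters left out ...]
93,  1.14567218],
       [ 0.        ,  0.        ,  0.        ,  1.        ]])}
wrist {'intrinsics': array([[345.28527137,   0.        , 279.82648095],
       [  0.        , 345.28527137, 208.22052635],
       [  0.        ,   0.        ,   1.        ]]), 'distortion': array([-0.06622537,  0.        ,  0.        ,  0.        ,  0.        ]), 'T_tool_cam': array([[-9.31373027e-04,  9.48024699e-01,  3.18195384e-01,
         8.19509512e-02],
       [ 9.99998879e-01,  5.09775647e-04,  1.40822935e-03,
        -8.30258256e-04],
       [ 1.17282795e-03,  3.18196339e-01, -9.48024111e-01,
        -1.25741520e-01],
       [ 0.00000000e+00,  0.00000000e+00,  0.00000000e+00,
         1.00000000e+00]])}
```

View pics/scene0.png

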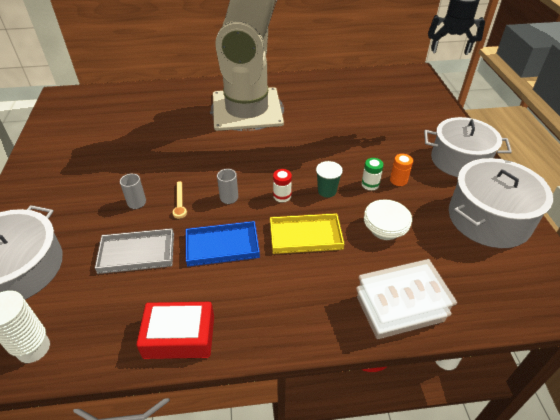

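View pics/top0.png

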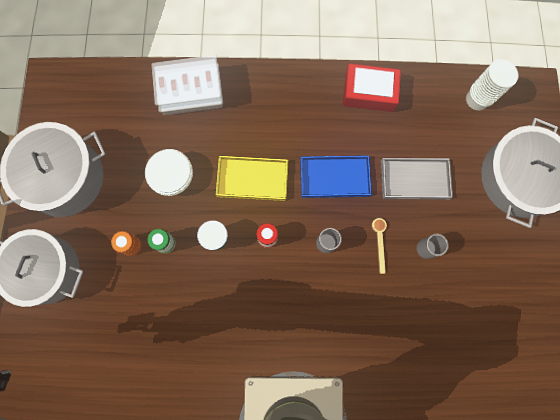

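Both pictures show the row of things: tumblers at about (437,245) and (329,239) in top, spoon (380,245), red jar (267,235), paper cup (212,235), green jar (159,240) and an orange look-alike (122,242). The trays are yellow (252,178), blue (336,177) and steel (416,179), with the bowls at (169,172). Next I take enlarged crops.

Run:
```python
import cv2
def crop(n,x0,y0,o):
    im=cv2.imread(f"pics/{n}0.png")[y0:y0+150,x0:x0+200]
    im=cv2.resize(im,None,fx=4,fy=4,interpolation=cv2.INTER_CUBIC)
    for x in range(0,200,10):
        cv2.line(im,(x*4,0),(x*4,8 if (x0+x)%50 else 20),(0,255,255),1)
        if (x0+x)%20==0: cv2.putText(im,str(x0+x),(x*4,30),0,.4,(0,255,255))
    for y in range(0,150,10):
        cv2.line(im,(0,y*4),(8,y*4),(0,255,255),1)
        if (y0+y)%20==0: cv2.putText(im,str(y0+y),(10,y*4+4),0,.4,(0,255,255))
    cv2.imwrite(f"pics/{o}.png",im)
crop("top",100,140,"t1");crop("top",270,140,"t2");crop("scene",90,145,"s1");crop("scene",240,140,"s2")
```

```text
(no output)
```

View pics/t1.png

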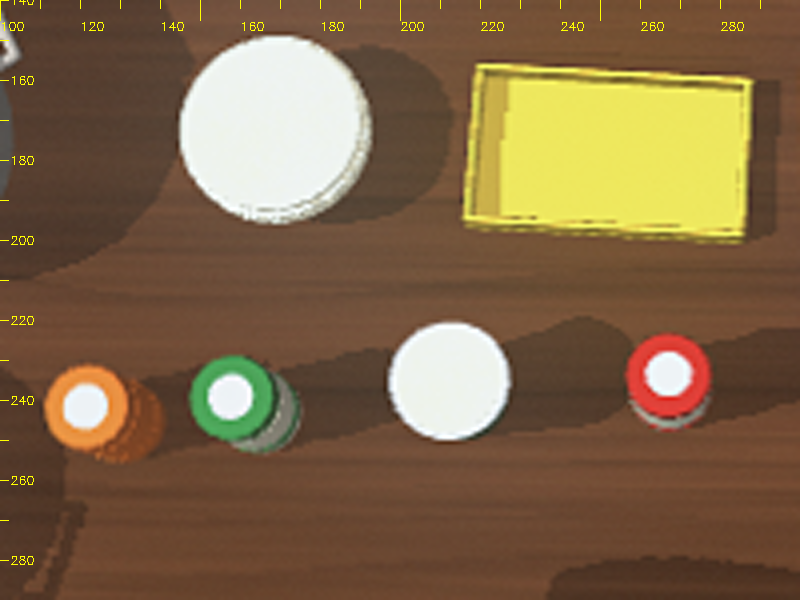

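View pics/t2.png

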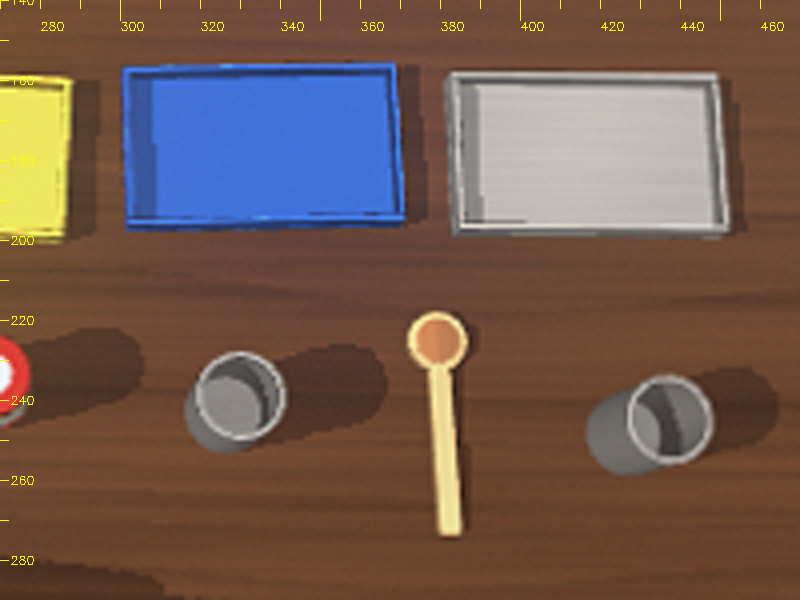

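View pics/s1.png

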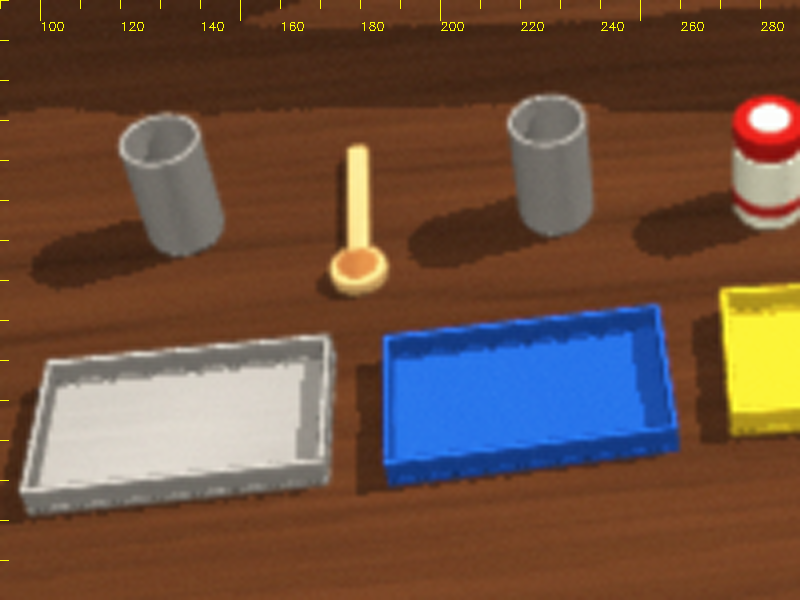

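View pics/s2.png

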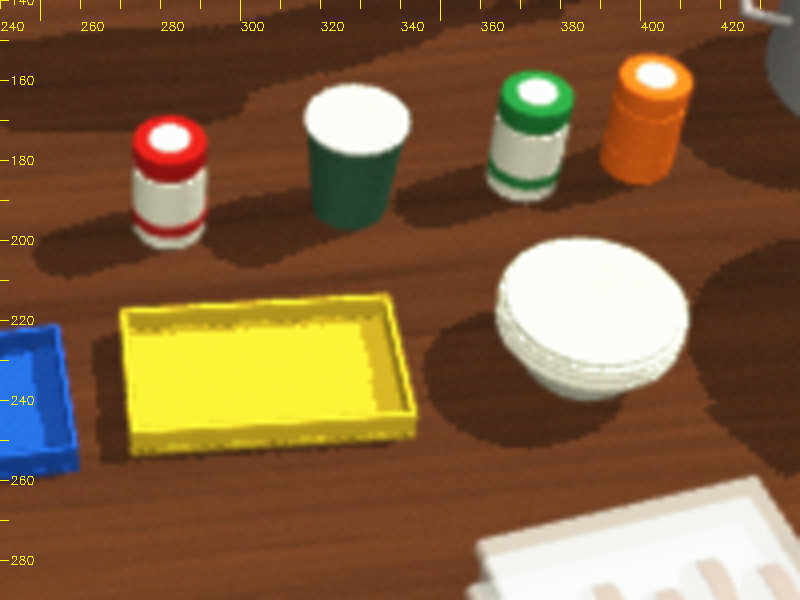

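Pixel positions read from the crops: rims, cap discs, spoon ends and outer rim corners of the trays, in both views. Triangulating them now.

```bash
cat > geo.py <<'E'
import numpy as np, cv2
from workcell import optics
def ray(n,uv,T=None):
    c=optics.get_calibration(n); T=c["world_from_camera"] if T is None else T@c["T_tool_cam"]
    p=cv2.undistortPoints(np.array([[uv]],float),c["intrinsics"],c["distortion"])[0,0]
    d=T[:3,:3]@np.array([p[0],-p[1],-1]); return T[:3,3],d/np.linalg.norm(d)
def tri(rays):
    P=[np.eye(3)-np.outer(d,d) for o,d in rays]
    x=np.linalg.solve(sum(P),sum(p@o for p,(o,d) in zip(P,rays)))
    return x,max(np.linalg.norm(p@(x-o)) for p,(o,d) in zip(P,rays))
def atz(r,z): o,d=r; return o+d*(z-o[2])/d[2]
E
python3 - <<'E'
from geo import *
np.set_printoptions(precision=4,suppress=True)
Q=dict(tumR=((437.5,244.75),(130.25,180)),tumL=((330,239),(226.75,175.25)),red=((267.25,233.25),(282.5,174.5)),
green=((157.75,239.25),(374.5,163)),orange=((121.5,241.5),(403.75,159)),cup=((212.25,235.25),(329.25,170)),bowls=((168,172),(388,215.75)),
spEnd=((382.5,273.5),(179.5,182.5)),spBowl=((379.5,225),(179.5,211.25)))
for k,(a,b) in Q.items(): print(k,*tri([ray("top",a),ray("scene",b)]))
T=dict(yellow=([(219.5,156.25),(287.75,159.5),(286,199),(216.5,195.25)],[(343.75,243.75),(273,249),(270.25,218),(337,214)]),
blue=([(301,157),(368.5,156.25),(371,194),(301.75,195)],[(259.25,253),(186.25,262),(186.25,229.5),(254.75,221.5)]),
steel=([(382.25,158.5),(449.25,158.5),(452.25,197),(383.5,197)],[(171.75,261.5),(95.5,267.5),(101.75,235.5),(172.25,229.5)]))
for k,(A,B) in T.items():
    P=np.array([tri([ray("top",a),ray("scene",b)])[0] for a,b in zip(A,B)])
    y=P[0]+P[3]-P[1]-P[2]; x=P[0]+P[1]-P[2]-P[3]
    print(k,P.mean(0),"z",P[:,2],"len",np.linalg.norm(y)/2,np.linalg.norm(x)/2,"ydir from +y",np.arctan2(-y[0],y[1]), np.arctan2(x[1],x[0]))
E
```

```text
tumR [ 0.4276 -0.3322  0.0823] 0.0014672249682519953
tumL [ 0.4386 -0.0786  0.0807] 0.0004901773899059557
red [0.4506 0.0687 0.0778] 0.0009439151953072238
green [0.4326 0.3254 0.0762] 0.0008734587003697028
orange [0.4257 0.4107 0.0762] 0.0004256018768661993
cup [0.4443 0.1974 0.0746] 0.0005287974294639642
bowls [0.6045 0.3174 0.0468] 0.00017750663532963557
spEnd [ 0.3642 -0.2181  0.0036] 0.0009265719681787303
spBowl [ 0.4855 -0.2128  0.0083] 0.0008647054092164746
yellow [0.6023 0.1098 0.0163] z [0.017  0.0159 0.0162 0.0162] len 0.1750452321346144 0.10315369556087424 ydir from +y -0.03623836907020325 -0.04076286762051864
blue [ 0.6108 -0.1025  0.0166] z [0.0149 0.0142 0.0183 0.0191] len 0.17524230341473546 0.1013206192549934 ydir from +y 0.03205039455443062 0.02245310966485374
steel [ 0.6085 -0.3124  0.0177] z [0.0146 0.0214 0.0194 0.0155] len 0.17554333603309527 0.10216344029012805 ydir from +y 0.010908980223148127 0.01807127568563579
```

>>> send_rows([
  [[0,0,0.08,0,0,0,1],[0,0,0.08,0,0,0,1],[0,0,0.08,0,0,0,1],[0,0,0.08,0,0,0,1],[0,0,0.08,0,0,0,1],[0,0,0.08,0,0,0,1],[0,0,0.08,0,0,0,1],[0,0,0.08,0,0,0,1],[0,0,0.08,0,0,0,1],[0,0,0.08,0,0,0,1],[0,0,0.08,0,0,0,1],[0,0,0.003,0,0,0,1],[0,0,0,-0.13,0.13,0,1],[0,0,0,-0.13,0.13,0,1],[0,0,0,-0.13,0.13,0,1],[0,0,0,-0.13,0.13,0,1],[0,0,0,-0.13,0.13,0,1],[0,0,0,-0.13,0.13,0,1],[0,0,0,-0.13,0.13,0,1],[0,0,0,-0.13,0.13,0,1]],
], squeeze=30)

```text
clock: 1.77
position: [0.3615, 0.3964, 0.2483]
ee_rot: [0.706, 0.709, 0.0, -0.0]
ft_force: [0.9, 0.7, -0.3]
grip_width: 1.002
grasp_force: 0.0
```

>>> send_rows([
  [[0,0,0,-0.12,0.12,0,1],[0,0,0,-0.12,0.12,0,1],[0,0,0,-0.12,0.12,0,1],[0,0,0,0,0,0,1],[0,0,0,0,0,0,1]],
])

```text
clock: 2.18
position: [0.4339, 0.3241, 0.2483]
ee_rot: [0.707, 0.707, -0.0, 0.0]
ft_force: [-0.9, 0.0, -0.4]
grip_width: 1.0
grasp_force: 0.0
```

Run:
```python
from workcell import get_obs, optics
import cv2
o=get_obs(); print(o['position'],o['ee_rot'])
cv2.imwrite("pics/w1.png",optics.camera("wrist")[:,:,::-1])
```

```text
[0.43385707 0.32410331 0.24825209] [ 7.07495410e-01  7.06717908e-01 -6.57372537e-05  1.95687082e-04]
```

View pics/w1.png

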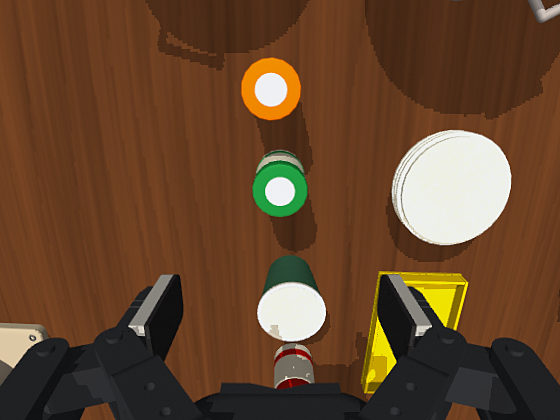

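Wrist view: green cap disc at (280,190), orange at (271,89), cup rim centre at (292,311), fingers at left and right. Checking against the triangulation.

Run:
```python
from geo import *
from scipy.spatial.transform import Rotation as R
T=np.eye(4);T[:3,:3]=R.from_quat([0.7074954,0.7067179,-6.57e-5,1.957e-4]).as_matrix();T[:3,3]=[0.43386,0.3241,0.24825]
for n,w,t,s in (("green",(280,190),(157.75,239.25),(374.5,163)),("orange",(271,89),(121.5,241.5),(403.75,159)),("cup",(292,311),(212.25,235.25),(329.25,170))):
    print(n,atz(ray("wrist",w,T),.08),tri([ray("wrist",w,T),ray("top",t)]),tri([ray("wrist",w,T),ray("top",t),ray("scene",s)]))
```

```text
green [0.43358908 0.32303857 0.08      ] (array([0.43275317, 0.32331381, 0.08020454]), np.float64(0.0008619544449971042)) (array([0.43333279, 0.32411252, 0.07799512]), np.float64(0.0017751173341746594))
orange [0.42645369 0.40807113 0.08      ] (array([0.42573735, 0.40839636, 0.08085112]), np.float64(0.0008088652067773494)) (array([0.42619096, 0.40955948, 0.07720932]), np.float64(0.0014744401443059583))
cup [0.44542141 0.19695285 0.08      ] (array([0.44456431, 0.19622023, 0.07870309]), np.float64(0.0009175546900836505)) (array([0.44515897, 0.19644668, 0.0768176 ]), np.float64(0.001503490636023285))
```

>>> send_rows([
  [[0,0,0,0,0,0.16,1],[0,0,0,0,0,0.16,1],[0,0,0,0,0,0.16,1],[0,0,0,0,0,0.16,1],[0,0,0,0,0,0.16,1],[0,0,0,0,0,0.1,1],[0,0,0,0,0,0.08,1],[0,0,0,0,0,0,1],[0,0,0,0,0,0,0.3],[0,0,0,0,0,0,0.3],[0,0,0,0,0,0,0.3],[0,0,0,0,0,0,0.3],[0,0,0,0,0,0,0.3],[0,0,0,0,0,0,0.3],[0,0,0,0,0,0,0.3],[0,0,0,0,0,0,0.3]],
], squeeze=40)

```text
clock: 3.57
position: [0.433, 0.327, 0.0539]
ee_rot: [0.707, 0.707, 0.001, -0.0]
ft_force: [-1.1, -0.5, 7.4]
grip_width: 0.579
grasp_force: 41.0
```

>>> send_rows([
  [[0,0,0,0,0,-0.1,0.3],[0,0,0,0,0,-0.16,0.3],[0,0,0,0,0,-0.16,0.3],[0,0,0,0,0,-0.16,0.3],[0,0,0,0,0,-0.17,0.3],[0,0,0,-0.09,0.04,0,0.3],[0,0,0,-0.177,0.08,0,0.3],[0,0,0,-0.177,0.08,0,0.3],[0,0,0,-0.177,0.08,0,0.3],[0,0,0,-0.177,0.08,0,0.3],[0,0,0,-0.177,0.08,0,0.3],[0,0,0,-0.177,0.08,0,0.3],[0,0,0,-0.177,0.08,0,0.3],[0,0,0,-0.177,0.08,0,0.3],[0,0,0,-0.177,0.08,0,0.3],[0,0,0,-0.177,0.08,0,0.3],[0,0,0,-0.09,0.04,0,0.3],[0,0,0,0,0,0,0.3],[0,0,0,0,0,0,0.3]],
])

```text
clock: 5.15
position: [0.6083, -0.0656, 0.2024]
ee_rot: [0.708, 0.706, -0.0, 0.0]
ft_force: [-0.5, 0.8, -2.2]
grip_width: 0.574
grasp_force: 42.3
```

Run:
```python
from workcell import get_obs, optics
import cv2
o=get_obs(); print(o['position'],o['ee_rot'],o['grip_width'],o['ft_force'])
cv2.imwrite("pics/w2.png",optics.camera("wrist")[:,:,::-1])
```

```text
[ 0.60830366 -0.06563487  0.20241818] [ 7.08178512e-01  7.06033408e-01 -9.59399657e-05  1.13793995e-04] 0.5742721347373178 [-0.52582653  0.796375   -2.16395627]
```

View pics/w2.png

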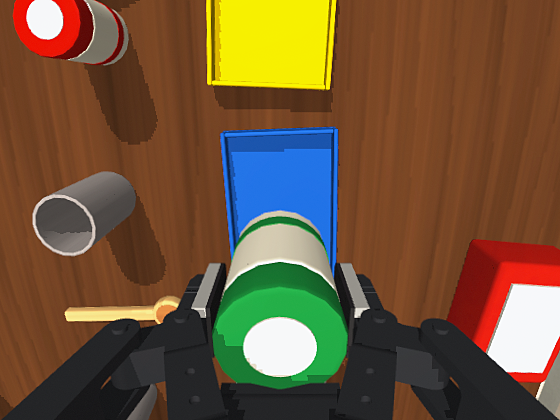

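Wrist view: the green jar is held upright between the pads (cap disc at (280,347)) with the blue tray below it. Lowering and releasing.

>>> send_rows([
  [[0,0,0,0,0,0.1,0.3],[0,0,0,0,0,0.16,0.3],[0,0,0,0,0,0.16,0.3],[0,0,0,0,0,0.14,0.3],[0,0,0,0,0,0.08,0.3],[0,0,0,0,0,0.04,0.3],[0,0,0,0,0,0.02,0.3],[0,0,0,0,0,0.015,0.3],[0,0,0,0,0,0,0.3],[0,0,0,0,0,0,0.3],[0,0,0,0,0,0,0.65],[0,0,0,0,0,0,0.75],[0,0,0,0,0,0,1],[0,0,0,0,0,0,1],[0,0,0,0,0,0,1],[0,0,0,0,0,0,1]],
])

```text
clock: 6.53
position: [0.6084, -0.0641, 0.0594]
ee_rot: [0.707, 0.707, 0.0, -0.0]
ft_force: [0.4, 1.0, 1.0]
grip_width: 1.001
grasp_force: 0.0
```

>>> send_rows([
  [[0,0,0,0,0,-0.06,1],[0,0,0,0,0,-0.16,1],[0,0,0,0,0,-0.16,1],[0,0,0,0,0,-0.16,1],[0,0,0,0,0,-0.16,1],[0,0,0,0.11,-0.131,0,1],[0,0,0,0.11,-0.131,0,1],[0,0,0,0.11,-0.131,0,1],[0,0,0,0.11,-0.131,0,1],[0,0,0,0.11,-0.131,0,1],[0,0,0,0.11,-0.131,0,1],[0,0,0,0,0,0,1],[0,0,0,0,0,0,1],[0,0,0,0,0,0,1]],
])

```text
clock: 7.7
position: [0.4517, 0.0676, 0.2001]
ee_rot: [0.707, 0.707, 0.001, 0.0]
ft_force: [0.4, -0.1, 0.6]
grip_width: 0.997
grasp_force: 0.0
```

Run:
```python
from workcell import get_obs, optics
import cv2
o=get_obs(); print(o['position'],o['ee_rot'],o['grip_width'],o['ft_force'])
cv2.imwrite("pics/w3.png",optics.camera("wrist")[:,:,::-1])
cv2.imwrite("pics/s3.png",optics.camera("scene")[:,:,::-1])
```

```text
[0.45167277 0.06758436 0.20013307] [7.07374052e-01 7.06839017e-01 7.23924823e-04 1.74546068e-04] 0.9973538179442016 [ 0.39965992 -0.14096359  0.55924957]
```

View pics/s3.png

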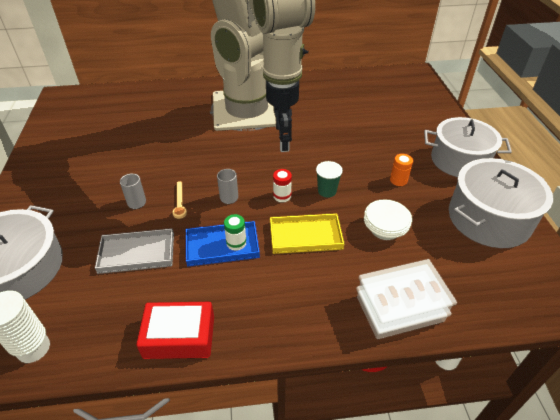

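The green jar stands upright in the blue tray at (235,232), and the gripper hangs above the red jar at (282,185). Picking the red jar.

>>> send_rows([
  [[0,0,0,0,0,0.16,1],[0,0,0,0,0,0.16,1],[0,0,0,0,0,0.16,1],[0,0,0,0,0,0.15,1],[0,0,0,0,0,0.1,1],[0,0,0,0,0,0,1],[0,0,0,0,0,0,0.3],[0,0,0,0,0,0,0.3],[0,0,0,0,0,0,0.3],[0,0,0,0,0,0,0.3],[0,0,0,0,0,0,0.3],[0,0,0,0,0,0,0.3],[0,0,0,0,0,0,0.3],[0,0,0,0,0,0,0.3],[0,0,0,0,0,-0.1,0.3],[0,0,0,0,0,-0.16,0.3],[0,0,0,0,0,-0.16,0.3],[0,0,0,0,0,-0.16,0.3],[0,0,0,0,0,-0.15,0.3],[0,0,0,0,0,0,0.3]],
])

```text
clock: 9.47
position: [0.4541, 0.0684, 0.2058]
ee_rot: [0.708, 0.707, 0.005, 0.001]
ft_force: [1.0, 0.1, -1.7]
grip_width: 0.579
grasp_force: 42.1
```

>>> send_rows([
  [[0,0,0,-0.08,0.06,0,0.3],[0,0,0,-0.15,0.115,0,0.3],[0,0,0,-0.15,0.115,0,0.3],[0,0,0,-0.15,0.115,0,0.3],[0,0,0,-0.15,0.115,0,0.3],[0,0,0,-0.15,0.115,0,0.3],[0,0,0,-0.15,0.115,0,0.3],[0,0,0,-0.07,0.055,0,0.3],[0,0,0,0,0,0,0.3],[0,0,0,0,0,0,0.3],[0,0,0,0,0,0.1,0.3],[0,0,0,0,0,0.16,0.3],[0,0,0,0,0,0.16,0.3],[0,0,0,0,0,0.1,0.3],[0,0,0,0,0,0,0.3],[0,0,0,0,0,0,0.3]],
])

```text
clock: 10.8
position: [0.6116, -0.1409, 0.0955]
ee_rot: [0.707, 0.707, -0.0, -0.001]
ft_force: [-0.1, -0.3, -1.0]
grip_width: 0.576
grasp_force: 42.2
```

>>> send_rows([
  [[0,0,0,0,0,0.08,0.3],[0,0,0,0,0,0.06,0.3],[0,0,0,0,0,0.03,0.3],[0,0,0,0,0,0.015,0.3],[0,0,0,0,0,0,0.3],[0,0,0,0,0,0,0.3],[0,0,0,0,0,0,0.65],[0,0,0,0,0,0,0.75],[0,0,0,0,0,0,1],[0,0,0,0,0,0,1],[0,0,0,0,0,0,1],[0,0,0,0,0,0,1],[0,0,0,0,0,-0.06,1],[0,0,0,0,0,-0.16,1],[0,0,0,0,0,-0.16,1],[0,0,0,0,0,-0.16,1],[0,0,0,0,0,-0.16,1],[0,0,0,0,0,0,1],[0,0,0,0,0,0,1]],
])

```text
clock: 12.38
position: [0.613, -0.1426, 0.201]
ee_rot: [0.707, 0.707, 0.002, 0.002]
ft_force: [0.3, 0.2, -0.9]
grip_width: 1.005
grasp_force: 0.0
```

>>> send_rows([
  [[0,0,0,0.063,-0.173,0,1],[0,0,0,0.064,-0.173,0,1],[0,0,0,0.063,-0.173,0,1],[0,0,0,0.064,-0.173,0,1],[0,0,0,0.063,-0.174,0,1],[0,0,0,0,0,0,1],[0,0,0,0,0,0,1],[0,0,0,0,0,0.14,1],[0,0,0,0,0,0.16,1],[0,0,0,0,0,0.16,1],[0,0,0,0,0,0.15,1],[0,0,0,0,0,0.11,1],[0,0,0,0,0,0,1],[0,0,0,0,0,0,0.3],[0,0,0,0,0,0,0.3],[0,0,0,0,0,0,0.3],[0,0,0,0,0,0,0.3],[0,0,0,0,0,0,0.3],[0,0,0,0,0,0,0.3],[0,0,0,0,0,0,0.3]],
])

```text
clock: 14.05
position: [0.4402, -0.0788, 0.0558]
ee_rot: [0.707, 0.707, 0.001, 0.001]
ft_force: [-2.0, -2.1, 8.7]
grip_width: 0.609
grasp_force: 41.6
```

>>> send_rows([
  [[0,0,0,0,0,-0.1,0.3],[0,0,0,0,0,-0.16,0.3],[0,0,0,0,0,-0.16,0.3],[0,0,0,0,0,-0.16,0.3],[0,0,0,0,0,-0.15,0.3],[0,0,0,-0.07,0.06,0,0.3],[0,0,0,-0.138,0.12,0,0.3],[0,0,0,-0.138,0.12,0,0.3],[0,0,0,-0.138,0.12,0,0.3],[0,0,0,-0.138,0.12,0,0.3],[0,0,0,-0.138,0.12,0,0.3],[0,0,0,-0.138,0.12,0,0.3],[0,0,0,-0.07,0.06,0,0.3],[0,0,0,0,0,0,0.3],[0,0,0,0,0,0.1,0.3],[0,0,0,0,0,0.16,0.3],[0,0,0,0,0,0.16,0.3],[0,0,0,0,0,0.1,0.3],[0,0,0,0,0,0,0.3],[0,0,0,0,0,0,0.3]],
])

```text
clock: 15.72
position: [0.6067, -0.2715, 0.0968]
ee_rot: [0.707, 0.707, 0.0, -0.0]
ft_force: [-0.2, -0.5, -0.2]
grip_width: 0.602
grasp_force: 42.4
```

>>> send_rows([
  [[0,0,0,0,0,0.08,0.3],[0,0,0,0,0,0.06,0.3],[0,0,0,0,0,0.03,0.3],[0,0,0,0,0,0.012,0.3],[0,0,0,0,0,0,0.3],[0,0,0,0,0,0,0.3],[0,0,0,0,0,0,0.68],[0,0,0,0,0,0,0.78],[0,0,0,0,0,0,1],[0,0,0,0,0,0,1],[0,0,0,0,0,0,1],[0,0,0,0,0,0,1],[0,0,0,0,0,-0.06,1],[0,0,0,0,0,-0.16,1],[0,0,0,0,0,-0.16,1],[0,0,0,0,0,-0.16,1],[0,0,0,0,0,-0.16,1],[0,0,0,0,0,0,1],[0,0,0,0,0,0,1]],
])

```text
clock: 17.3
position: [0.6076, -0.2731, 0.2029]
ee_rot: [0.707, 0.707, 0.001, 0.002]
ft_force: [0.3, 0.6, -1.2]
grip_width: 1.0
grasp_force: 0.0
```

>>> send_rows([
  [[0,0,0,-0.06,-0.18,0,1],[0,0,0,-0.06,-0.18,0,1],[0,0,0,-0.06,-0.18,0,1],[0,0,0,-0.06,-0.18,0,1],[0,0,0,-0.06,-0.18,0,1],[0,0,0,0,0,0,1],[0,0,0,0,0,0,1],[0,0,0,0,0,0.15,1],[0,0,0,0,0,0.16,1],[0,0,0,0,0,0.16,1],[0,0,0,0,0,0.15,1],[0,0,0,0,0,0.11,1],[0,0,0,0,0,0,1],[0,0,0,0,0,0,0.3],[0,0,0,0,0,0,0.3],[0,0,0,0,0,0,0.3],[0,0,0,0,0,0,0.3],[0,0,0,0,0,0,0.3],[0,0,0,0,0,0,0.3],[0,0,0,0,0,0,0.3]],
])

```text
clock: 18.97
position: [0.4279, -0.3328, 0.0556]
ee_rot: [0.707, 0.707, 0.001, 0.001]
ft_force: [-0.4, 0.8, 7.0]
grip_width: 0.611
grasp_force: 41.1
```

>>> send_rows([
  [[0,0,0,0,0,-0.1,0.3],[0,0,0,0,0,-0.16,0.3],[0,0,0,0,0,-0.16,0.3],[0,0,0,0,0,-0.16,0.3],[0,0,0,0,0,-0.15,0.3],[0,0,0,-0.02,0.08,0,0.3],[0,0,0,-0.02,0.16,0,0.3],[0,0,0,-0.02,0.16,0,0.3],[0,0,0,-0.02,0.16,0,0.3],[0,0,0,-0.02,0.16,0,0.3],[0,0,0,0,0.12,0,0.3],[0,0,0,0,0.06,0,0.3],[0,0,0,0,0,0,0.3],[0,0,0,0,0,0,0.3],[0,0,0,0,0,0.1,0.3],[0,0,0,0,0,0.16,0.3],[0,0,0,0,0,0.16,0.3],[0,0,0,0,0,0.1,0.3],[0,0,0,0,0,0,0.3],[0,0,0,0,0,0,0.3]],
])

```text
clock: 20.63
position: [0.6057, -0.3525, 0.0965]
ee_rot: [0.708, 0.707, -0.0, -0.0]
ft_force: [0.1, 0.1, -0.7]
grip_width: 0.609
grasp_force: 42.3
```

>>> send_rows([
  [[0,0,0,0,0,0.08,0.3],[0,0,0,0,0,0.06,0.3],[0,0,0,0,0,0.03,0.3],[0,0,0,0,0,0.012,0.3],[0,0,0,0,0,0,0.3],[0,0,0,0,0,0,0.3],[0,0,0,0,0,0,0.68],[0,0,0,0,0,0,0.78],[0,0,0,0,0,0,1],[0,0,0,0,0,0,1],[0,0,0,0,0,0,1],[0,0,0,0,0,0,1],[0,0,0,0,0,-0.06,1],[0,0,0,0,0,-0.16,1],[0,0,0,0,0,-0.16,1],[0,0,0,0,0,-0.16,1],[0,0,0,0,0,-0.16,1],[0,0,0,0,0,0,1],[0,0,0,0,0,0,1]],
])

```text
clock: 22.22
position: [0.6075, -0.3532, 0.2027]
ee_rot: [0.707, 0.707, 0.001, 0.002]
ft_force: [0.1, 0.3, -0.7]
grip_width: 0.997
grasp_force: 0.0
```

>>> send_rows([
  [[0,0,0,0.116,-0.135,0,1],[0,0,0,0.116,-0.135,0,1],[0,0,0,0.116,-0.135,0,1],[0,0,0,0.116,-0.135,0,1],[0,0,0,0.115,-0.134,0,1],[0,0,0,0.115,-0.134,0,1],[0,0,0.078,0,0,0,0.6],[0,0,0.078,0,0,0,0.6],[0,0,0.078,0,0,0,0.6],[0,0,0.078,0,0,0,0.6],[0,0,0.078,0,0,0,0.6],[0,0,0.078,0,0,0,0.6],[0,0,0.078,0,0,0,0.6],[0,0,0.078,0,0,0,0.6],[0,0,0.078,0,0,0,0.6],[0,0,0.078,0,0,0,0.6],[0,0,0.078,0,0,0,0.6],[0,0,0.08,0,0,0,0.6],[0,0,0.08,0,0,0,0.6],[0,0,0,0,0,0,0.6]],
])

```text
clock: 23.88
position: [0.4451, -0.2134, 0.199]
ee_rot: [1.0, 0.019, -0.001, -0.0]
ft_force: [0.4, 0.5, 0.1]
grip_width: 0.598
grasp_force: 0.0
```

Run:
```python
from workcell import get_obs, optics
import cv2
o=get_obs(); print(o['position'],o['ee_rot'],o['grip_width'],o['ft_force'],o['joint_pos'])
cv2.imwrite("pics/w4.png",optics.camera("wrist")[:,:,::-1])
```

```text
[ 0.44508515 -0.21343362  0.19901629] [ 9.99823112e-01  1.87991285e-02 -5.62881113e-04 -1.47084895e-04] 0.598045849666508 [0.36504731 0.49837944 0.11761509] [-0.73733194  0.10979828  1.17579639  1.90953691 -0.10878777  1.19284352
 -1.05648339]
```

View pics/w4.png

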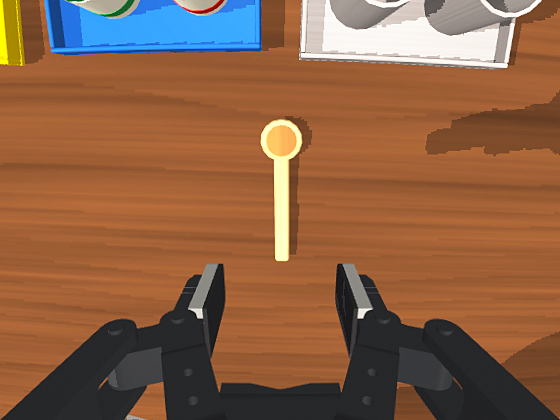

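Wrist view: spoon straight ahead in line with the jaws, handle end at (282,259), bowl centre at (281,139).

Run:
```python
from geo import *
from scipy.spatial.transform import Rotation as R
T=np.eye(4);T[:3,:3]=R.from_quat([ 9.99823112e-01,1.87991285e-02,-5.62881113e-04,-1.47084895e-04]).as_matrix();T[:3,3]=[ 0.44508515,-0.21343362,0.19901629]
E=[atz(ray("wrist",w,T),.012) for w in ((282,259),(281,139))]
print(E, [tri([ray("wrist",w,T),ray("top",t)]) for w,t in (((282,259),(382.5,273.5)),((281,139),(379.5,225)))])
d=E[1]-E[0]; u=d/np.linalg.norm(d); g=E[0]+u*.082
print("len",np.linalg.norm(d),"ang",np.arctan2(d[1],d[0]),"grip",g,"in tool",T[:3,:3].T@(g-T[:3,3]), "tool x ang",np.arctan2(T[1,0],T[0,0]))
```

```text
[array([ 0.3674679 , -0.21945706,  0.012     ]), array([ 0.48689833, -0.21393882,  0.012     ])] [(array([ 0.3639271 , -0.21922755,  0.00465805]), np.float64(0.0004581825360904752)), (array([ 0.48599222, -0.21414145,  0.0058033 ]), np.float64(0.0001864240223269627))]
len 0.11955785412512046 ang 0.046171792648828765 grip [ 0.44938051 -0.21567232  0.012     ] in tool [0.00441763 0.00245755 0.18701069] tool x ang 0.0376006548431283
```

>>> send_rows([
  [[0,0,-0.005,0.015,0.011,0.1,0.5],[0,0,0,0,0,0.16,0.5],[0,0,0,0,0,0.16,0.5],[0,0,0,0,0,0.16,0.5],[0,0,0,0,0,0.15,0.5],[0,0,0,0,0,0.1,0.5],[0,0,0,0,0,0.05,0.5],[0,0,0,0,0,0,0.5],[0,0,0,0,0,0,0.5],[0,0,0,0,0,0,0.5]],
])

```text
clock: 24.77
position: [0.4495, -0.2161, 0.0248]
ee_rot: [1.0, 0.026, 0.001, 0.0]
ft_force: [0.3, -0.6, -0.2]
grip_width: 0.499
grasp_force: 0.0
```

>>> send_rows([
  [[0,0,0,0,0,0.02,0.5],[0,0,0,0,0,0,0.3],[0,0,0,0,0,0,0.05],[0,0,0,0,0,0,0.05],[0,0,0,0,0,0,0.05],[0,0,0,0,0,0,0.05],[0,0,0,0,0,0,0.05],[0,0,0,0,0,0,0.05],[0,0,0,0,0,0,0.05]],
])

```text
clock: 25.52
position: [0.449, -0.2157, 0.0201]
ee_rot: [1.0, 0.025, 0.0, -0.0]
ft_force: [-1.8, 1.0, 6.8]
grip_width: 0.145
grasp_force: 40.5
```

>>> send_rows([
  [[0,0,0,0,0,-0.1,0.05],[0,0,0,0,0,-0.16,0.05],[0,0,0,0,0,-0.16,0.05],[0,0,0,0,0,-0.16,0.05],[0,0,0,0,0,-0.16,0.05],[0,0,0,0,0,-0.16,0.05],[0,0,-0.076,0,0,0,0.05],[0,0,-0.076,0,0,0,0.05],[0,0,-0.076,0,0,0,0.05],[0,0,-0.076,0,0,0,0.05],[0,0,-0.076,0,0,0,0.05],[0,0,-0.076,0,0,0,0.05],[0,0,-0.076,0,0,0,0.05],[0,0,-0.076,0,0,0,0.05],[0,0,-0.076,0,0,0,0.05],[0,0,-0.076,0,0,0,0.05],[0,0,-0.076,0,0,0,0.05],[0,0,-0.076,0,0,0,0.05],[0,0,-0.078,0,0,0,0.05],[0,0,0,0,0,0,0.05]],
])

```text
clock: 27.18
position: [0.4484, -0.2159, 0.1995]
ee_rot: [0.718, 0.697, 0.0, -0.0]
ft_force: [0.4, 0.2, -0.8]
grip_width: 0.151
grasp_force: 39.7
```

>>> send_rows([
  [[0,0,0,0.09,0.036,0,0.05],[0,0,0,0.172,0.072,0,0.05],[0,0,0,0.172,0.072,0,0.05],[0,0,0,0.172,0.072,0,0.05],[0,0,0,0.172,0.072,0,0.05],[0,0,0,0.172,0.072,0,0.05],[0,0,0,0.172,0.072,0,0.05],[0,0,0,0.172,0.072,0,0.05],[0,0,0,0.172,0.072,0,0.05],[0,0,0,0.172,0.072,0,0.05],[0,0,0,0.08,0.038,0,0.05],[0,0,0,0,0,0,0.05],[0,0,0,0,0,0,0.05],[0,0,0,0,0,0,0.05]],
])

```text
clock: 28.35
position: [0.6048, 0.1215, 0.1995]
ee_rot: [0.721, 0.693, -0.0, 0.0]
ft_force: [-0.8, -0.0, -0.1]
grip_width: 0.146
grasp_force: 39.7
```

Run:
```python
from workcell import get_obs, optics
import cv2
o=get_obs(); print(o['position'],o['ee_rot'],o['grip_width'],o['ft_force'])
cv2.imwrite("pics/w5.png",optics.camera("wrist")[:,:,::-1])
```

```text
[0.60479553 0.1214586  0.19946094] [ 7.20569707e-01  6.93382381e-01 -3.65463784e-04  1.93444359e-04] 0.14619394695281798 [-0.76841952 -0.02046833 -0.13322933]
```

View pics/w5.png

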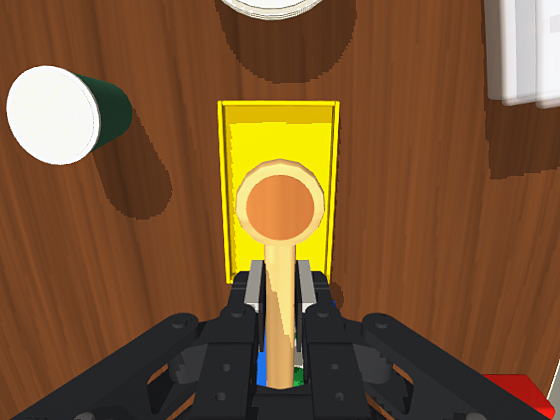

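The spoon is held level and in line with the yellow tray: bowl centre at (280,203), far tray rim corners at (221,101) and (340,101), spoon bowl tip at (280,159). Checking the fit.

Run:
```python
from geo import *
from scipy.spatial.transform import Rotation as R
T=np.eye(4);T[:3,:3]=R.from_quat([ 7.20569707e-01,6.93382381e-01,-3.65e-04,1.93e-04]).as_matrix();T[:3,3]=[0.60479553,0.1214586,0.19946094]
for w,z in (((221,101),.022),((340,101),.022),((280,203),.192),((280,159),.192)):
    p=atz(ray("wrist",w,T),z); print(p,T[:3,:3].T@(p-T[:3,3]))
```

```text
[0.55758844 0.1977866  0.022     ] [ 0.07459769 -0.05006591  0.17741321]
[0.65808955 0.19383602 0.022     ] [0.07451345 0.05051278 0.17739034]
[0.60604068 0.15988374 0.192     ] [ 0.03845051 -0.00023119  0.00743048]
[0.6067454 0.1778393 0.192    ] [ 0.05641989 -0.00021724  0.00741621]
```

>>> send_rows([
  [[0,0,0,0,0,0.1,0.05],[0,0,0,0,0,0.16,0.05],[0,0,0,0,0,0.16,0.05],[0,0,0,0,0,0.16,0.05],[0,0,0,0,0,0.12,0.05],[0,0,0,0,0,0.08,0.05],[0,0,0,0,0,0.05,0.05],[0,0,0,0,0,0.02,0.05],[0,0,0,0,0,0.01,0.05],[0,0,0,0,0,0,0.05],[0,0,0,0,0,0,0.05]],
])

```text
clock: 29.32
position: [0.6057, 0.1226, 0.0287]
ee_rot: [0.72, 0.694, 0.001, 0.0]
ft_force: [0.7, -0.6, 0.3]
grip_width: 0.149
grasp_force: 39.7
```

>>> send_rows([
  [[0,0,0,0,0,0.01,0.05],[0,0,0,0,0,0.007,0.05],[0,0,0,0,0,0,0.05],[0,0,0,0,0,0,0.05],[0,0,0,0,0,0,0.2],[0,0,0,0,0,0,0.27],[0,0,0,0,0,0,0.35],[0,0,0,0,0,0,0.35],[0,0,0,0,0,0,0.35],[0,0,0,0,0,-0.05,0.35],[0,0,0,0,0,-0.1,0.35],[0,0,0,0,0,-0.16,0.35],[0,0,0,0,0,-0.16,0.35],[0,0,0,0,0,-0.16,0.35],[0,0,0,0,0,-0.16,0.35],[0,0,0,0,-0.19,-0.05,0.35],[0,0,0,0,-0.19,0,0.35],[0,0,0,0,-0.1,0,0.35],[0,0,0,0,0,0,0.35],[0,0,0,0,0,0,0.35]],
])

```text
clock: 30.98
position: [0.5086, 0.1264, 0.1931]
ee_rot: [0.719, 0.695, 0.001, -0.001]
ft_force: [0.2, -0.8, -0.4]
grip_width: 0.347
grasp_force: 0.0
```

Run:
```python
from workcell import get_obs, optics
import cv2, numpy as np
a=cv2.resize(optics.camera("top")[140:290,100:470,::-1],None,fx=2,fy=2,interpolation=2)
b=cv2.resize(optics.camera("scene")[145:290,80:450,::-1],None,fx=2,fy=2,interpolation=2)
cv2.imwrite("pics/end.png",np.vstack([a,b]))
```

```text
(no output)
```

View pics/end.png

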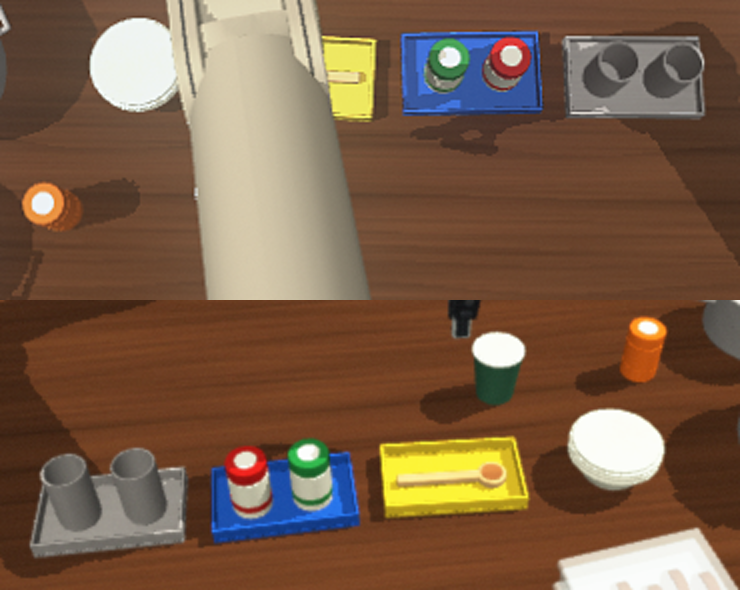

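The tumblers and jars stand upright in their trays and the spoon lies flat and lengthwise in the yellow one. The cup and bowls are where they were, and the gripper is clear.

```bash
python3 -c "
from workcell import job
print(job.hand_in())"
```

```text
the job is handed in; nothing more can be done
None
```

The job is handed in at about 31 s on the robot's clock: the final pictures show both tumblers upright in the steel tray, both jars upright in the blue tray and the spoon flat and lengthwise in the yellow tray, with the paper cup and bowls still in place; the hand-in call returned no verdict.

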